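# Release one carton on the roller flow rack

## Robot

A 6-joint arm with a two-finger parallel gripper is mounted at the origin on the work surface. World frame = base frame: x ahead of the robot, y to its left, z up, the work surface at z = 0. Lengths are in m, angles in degrees, forces in N, time in s.
With the tool pointing down it reaches from about 0.375 to 0.975 m from the base axis. Payload 3.8 kg.
Tool frame: the origin (TCP) lies at the very end of the fingers, on their centre line; the grasp point (between the pads) lies 19 mm behind it; z points along the fingers, x is the direction in which the jaws open and shut, and the axes are right-handed (so a half turn about z gives the same grasp; the last joint's range is limited). The gripper opens to 88 mm and grips with 3 to 60 N. Pads are 18 mm wide; open, the fingers measure 123 mm over their backs; the gripper's body (75 mm by 187 mm) begins 45 mm behind the grasp point.
Start: joints at [-2.114, 15.12, 91.902, -0, 72.978, -2.114], TCP at [0.675, -0, 0.239] pointing down, gripper open.
Joint ranges: [-150.88, 150.88], [-54.13, 125.18], [17.81, 147.31], [-75.09, 255.09], [0, 152.58], [-146.25, 146.25]. Speed limits (degrees/s): [147.25, 147.25, 180, 180, 180, 180].

## Interface

Orientations are given as a 3x3 rotation matrix whose columns are the frame's x, y, z axes.
In Python, from cell import readout, cams, sign_off gives the robot as it stands.
- The arm moves only by the shell command python3 -m creep 'ROWS' [OPENING] [FORCE]. ROWS is JSON, a list of rows, each a list of 6 numbers: the shift along the tool's x, y, z in mm, then the turn, a rotation vector about the tool's x, y, z in degrees. In form: [[x, y, z, ax, ay, az], ...]. A call has 1 to 20 rows; each row is the pose to reach, as a shift and turn from the pose measured when the call began, along the tool's axes at that moment; what a row does not reach only later rows make up. A row lasts 1/10 s, in which the tool goes at most 50 mm and 8.59 degrees, less where a joint would pass 70% of its speed; a pose out of reach is approached as far as the arm can. A call with a gripper value outside its range is refused whole. OPENING is the finger opening in mm, from 0 to 88.1, set as the call begins (- or left out, the last holds). The fingers move at their own pace and stop on an object; FORCE is the grip in N (left out, the last holds). Time passes only in rows, so rows that repeat a pose let the fingers close. It gives the time, the measured TCP pose, the force and the opening at its end, in the units of the state.
- readout.observe(): the state, without advancing time (a new reading comes with each control period).
- cams.camera(name): name is "scene" or "side" or "wrist"; returns the picture (384x512x3 uint8, red, green, blue); there is no depth.
- cams.calibration(name): a dict with "fx", "fy", "cx", "cy" (pixels), "T" (4x4, takes a point from camera to world coordinates); the wrist camera has in their place "tool_from_camera" (4x4, takes a point from camera to tool coordinates, whose origin is the TCP and whose axes are the tool frame's). Camera axes: x right, y up, looking along -z (the intrinsics and any distortion apply to the point x, -y, -z); pixel columns grow to the right and rows downward; lengths in m; the calibration is good to about 2 mm. A picture is of the moment at which its call begins: read the wrist's pose just before it. calibration takes no time and is no camera call.
- sign_off(): hands the job in, once; it reports no verdict.
The state is a dict: "time": time; "q": joint angles; "joint_vel": joint speeds; "tau": joint torques, N m; "tool_pos": TCP position; "eef_rot": TCP orientation; "ft_force": force on the tool from outside, world axes, zero at the start; "ft_torque": the same for the moment, N m; "gripper_width": opening from 0.0 (shut) to 1.0 (fully open).
Only numpy, scipy, OpenCV 4.12 (cv2) and the standard library are available. Lean on these libraries where they do the work, as an engineer would, in place of code of your own. Each camera call takes 0.05 s, during which the arm holds its last target. There are 200 camera calls.

## Task

On the three-lane roller rack one lane has no carton at its pick place, the low far end. With a fingertip press that lane's release paddle right down so that its gate lifts, and keep it down until the front carton has run out against the end stop; then let the paddle come back up so the gate drops and the next carton moves up behind it. Leave the other two lanes as they are and do not handle any carton or anything else on the bench.

Things in the scene. Friction and masses are not known exactly. Their poses are not given: they have to be found in the camera images.
- rack: Fixed frame of aluminium pipe, 410 mm wide, 380 mm long, carrying three equal roller lanes side by side, 110 mm apart; their free-running steel rollers slope down by 0.18 rad along x, away from the robot, so that cartons run down by themselves. Origin on the bench under its middle; z up. Its place and yaw vary, and which lane is the empty one.
- lane_a: The lane whose pick place is EMPTY at the start (left, middle or right). Fixed; 365 mm long, 78 mm between its side guides. Origin on the bench (z = 0) below the lane's middle, x downhill, y left, z up. Roller tops 95 mm above the bench at the middle, 126 mm at the high near end, 61 mm at the low far end, where a plate 26 mm above the rollers is the end stop.
- pick_place_a (a point): Pick place of lane_a: point on the roller tops where the centre of a carton's underside lies when the carton is against the end stop; x downhill (level axes of the lane).
- queue_front_a (a point): Point on the roller tops of lane_a where the centre of a carton's underside lies when it waits against the shut gate.
- lever_a (a joint): Rocking lever of lane_a, a bar along the lane; its hinge pin is 88 mm off the rollers, 12 mm uphill of the lane's middle. 0 rad: at rest, gate shut; 0.30: paddle fully down on a stop. The gate, a plate 64 mm wide at the low end, hangs over the top 16 mm of the front carton and clears it from 0.22 rad on. A spring returns it: 3 N on the paddle at first, 7 N fully down.
- paddle_a: Release paddle of lane_a: rubber-faced plate 30 x 36 mm at the lever's high end, nearer the robot. Origin at the centre of its top face, 228 mm above the bench at rest, 129 mm from the hinge; x downhill, z out of its face. From rest to fully down it goes 38 mm down and 8 mm uphill. Free space above; the next paddles are 110 mm away, level with it.
- carton_first: Front carton of lane_a, waiting against its gate: cardboard, 90 mm along the lane, 72 mm wide, 50 mm high, about 0.25 kg. Origin at the centre of its underside. With the gate up it runs to the end stop in about 1 s.
- carton_next: Second carton of lane_a, same size, right behind the first. Origin at the centre of its underside. From 0.10 rad of lever_a on, a sprung rubber foot under the lever holds it down, so that only the first runs out; it moves up to the gate when the lever rises.
- lever_b (a joint): Rocking lever of lane_b, one of the two lanes whose pick place is full; same build and values as lever_a.
- lever_c (a joint): Rocking lever of lane_c, the other full lane; same build and values as lever_a.
- lane_b: A lane of the same build as lane_a, pick place full. Origin as for lane_a.
- lane_c: A lane of the same build as lane_a, pick place full. Origin as for lane_a.
- carton_b1: Carton at the pick place of lane_b, size as carton_first. Origin at the centre of its underside.
- carton_b2: Carton waiting at the gate of lane_b, same size and origin.
- carton_c1: Carton at the pick place of lane_c, same size and origin.
- carton_c2: Carton waiting at the gate of lane_c, same size and origin.
- tape_roll: Bystander: roll of brown tape lying flat, 100 mm across, 48 mm high, to the left of the rack. Origin under its centre.
- cutter: Bystander: grey box cutter, 150 x 22 x 14 mm, to the right of the rack. Origin under its handle.
- marker: Bystander: marker pen, 125 mm long, 18 mm thick, lying. Origin under its middle.
- tape_gun: Bystander: hand tape dispenser, 245 mm long, 94 mm high at its roll, 54 mm wide. Origin under its middle.
- spare_carton: Bystander: carton 120 x 90 x 60 mm on the bench. Origin under its centre.
- screwdriver: Bystander: screwdriver 200 mm long, lying. Origin near its middle.
- mug: Bystander: white mug, 80 mm across, 92 mm high. Origin under its centre.

How it is judged (in metres and radians):
On the way, in this order (a step that is already met when the one before it is completed fails the run):
1. fingertips press the paddle of the empty lane down (value of joint lever_a above 0.08 rad and contact force between the fingers and paddle_a above 0.5 N), for 0.05 s.
2. the front carton has run out to the end stop while the paddle is still pressed down by the fingertips and the gate is up (x of carton_first in the frame of pick_place_a between -0.012 and 0.012 m and distance between carton_first and pick_place_a below 0.015 m and angle between carton_first's own z axis and vertical below 0.26 rad and value of joint lever_a above 0.22 rad and contact force between the fingers and paddle_a above 0.5 N), for 0.2 s.
At the end, for the whole second after the job is handed in: The first carton lies flat within 12 mm of the end stop of the lane that was empty; the next one waits within 15 mm of the shut gate; all levers are at rest (under 0.04 rad); the other lanes' cartons have moved less than 15 mm, the bench things less than 30 mm (x of carton_first in the frame of pick_place_a between -0.012 and 0.012 m and distance between carton_first and pick_place_a below 0.015 m and angle between each of carton_first, carton_next's own z axis and vertical below 0.26 rad and linear speed of each of carton_first, carton_next below 0.02 m/s and value of joint each of lever_a, lever_b, lever_c below 0.04 rad and distance between carton_next and queue_front_a below 0.015 m and distance of each of carton_b1, carton_b2, carton_c1, carton_c2 from where it was at the start of the episode below 0.015 m and distance of each of tape_roll, cutter, marker, tape_gun, spare_carton, screwdriver, mug from where it was at the start of the episode below 0.03 m); the robot touches nothing.
It fails at once if the release lever of a full lane is worked (value of joint any of lever_b, lever_c above 0.08 rad).
It fails at once if a carton is handled by the robot (contact force between any of the fingers, the arm and carton_first above 1 N or contact force between any of the fingers, the arm and carton_next above 1 N or contact force between any of the fingers, the arm and carton_b1 above 1 N or contact force between any of the fingers, the arm and carton_b2 above 1 N or contact force between any of the fingers, the arm and carton_c1 above 1 N or contact force between any of the fingers, the arm and carton_c2 above 1 N).
It fails at once if the second carton gets out past the gate (distance between carton_next and pick_place_a below 0.1 m).
It fails at once if a carton of a full lane is shifted (distance of any of carton_b1, carton_b2, carton_c1, carton_c2 from where it was at the start of the episode above 0.02 m).
It fails at once if a thing on the bench is knocked, shifted or lifted (distance of any of tape_roll, cutter, marker, tape_gun, spare_carton, screwdriver, mug from where it was at the start of the episode above 0.03 m).
It also fails if it takes over 32 s, if anything falls off the work surface, if the arm or the gripper's body presses on something with over 40 N, if the wrist force passes 120 N, or if a joint passes its speed limit or range.

## Working session

There is one attempt and no reset: what is moved stays moved. The work goes in short steps, Python scripts to look and compute and a shell command to move; the robot and the scene stay as the last step left them, time stands still between calls to the robot, and variables do not carry over. Pictures are saved under pics/ and viewed, about 8 in all and at most 12, crops included, and the job is handed in when it is done.

```bash
mkdir -p pics; python3 - <<'E'
from cell import readout,cams
import cv2
s=readout.observe();print(s['time'],s['tool_pos'],s['eef_rot'],s['gripper_width'])
for n in ("scene","side","wrist"):
    im=cams.camera(n);cv2.imwrite(f'pics/{n}0.png',cv2.resize(im[:,:,::-1],(800,600),interpolation=cv2.INTER_CUBIC));print(n,cams.calibration(n))
E
```

```text
0.0 [6.74296259e-01 5.68443752e-06 2.37412813e-01] [[ 9.99997576e-01 -2.09685635e-05 -2.20152826e-03]
 [-2.08201075e-05 -9.99999998e-01  6.74560700e-05]
 [-2.20152967e-03 -6.74100705e-05 -9.99997574e-01]] 0.9969890284119485
scene {'fx': 379.5972629513633, 'fy': 379.5972629513633, 'cx': 258.85036038492836, 'cy': 195.1451632585159, 'T': array([[ 0.26507388, -0.80533012,  0.53026337,  1.23390311],
       [ 0.9641006 ,  0.23030524, -0.13217232, -0.18026844],
       [-0.01568009,  0.54626267,  0.83746715,  1.19780688],
       [ 0.        ,  0.        ,  0.        ,  1.        ]])}
side {'fx': 396.3378561149566, 'fy': 396.3378561149566, 'cx': 254.0595649189876, 'cy': 192.02023518393773, 'T': array([[ 0.81736978,  0.40124887, -0.41340778,  0.02550642],
       [-0.57573604,  0.54293704, -0.61134882, -0.79780295],
       [-0.02084863,  0.73771181,  0.67479376,  1.05240129],
       [ 0.        ,  0.        ,  0.        ,  1.        ]])}
wrist {'fx': 306.35097662444605, 'fy': 306.35097662444605, 'cx': 254.62331455435415, 'cy': 190.0112169312596, 'tool_from_camera': array([[ 9.99999771e-01, -1.01388915e-04, -6.69720340e-04,
         4.01597623e-04],
       [-2.91753203e-04, -9.56788010e-01, -2.90786207e-01,
        -7.55264343e-02],
       [-6.11297894e-04,  2.90786336e-01, -9.56787820e-01,
        -1.47348531e-01],
       [ 0.00000000e+00,  0.00000000e+00,  0.00000000e+00,
         1.00000000e+00]])}
```

View pics/scene0.png

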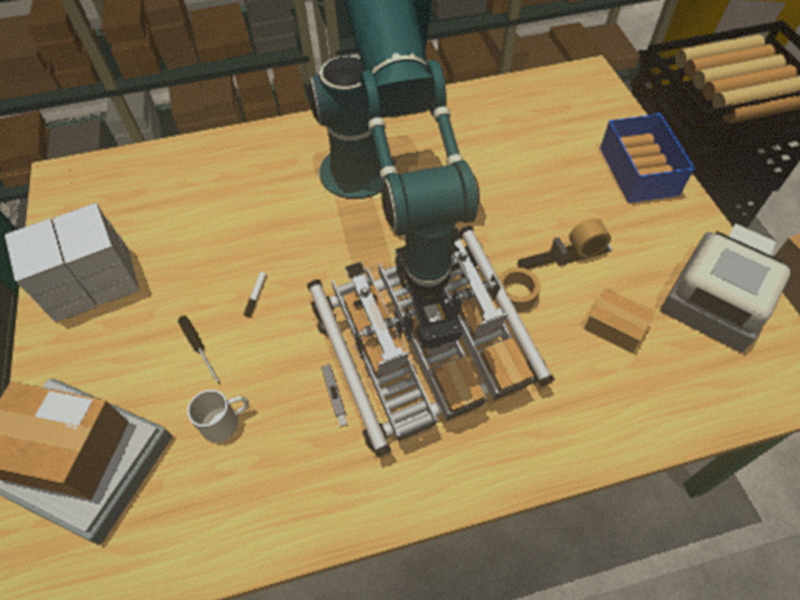

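View pics/side0.png

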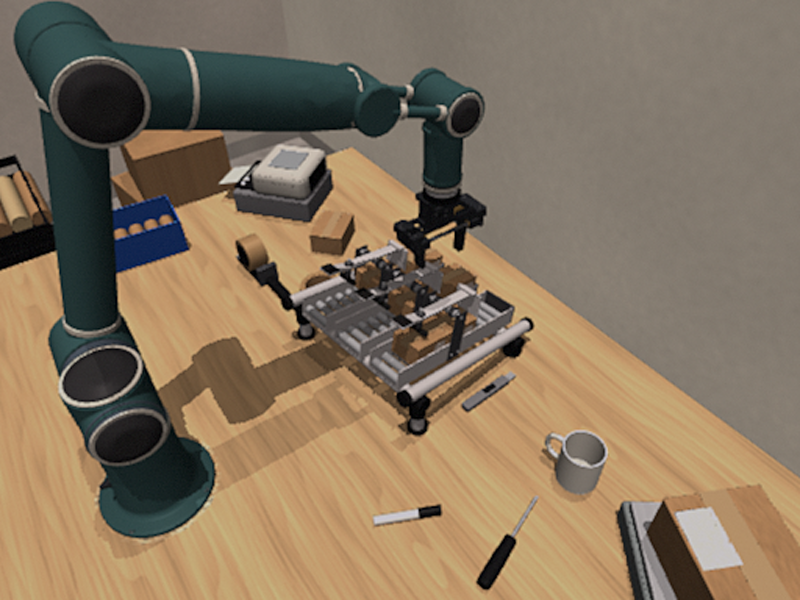

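View pics/wrist0.png

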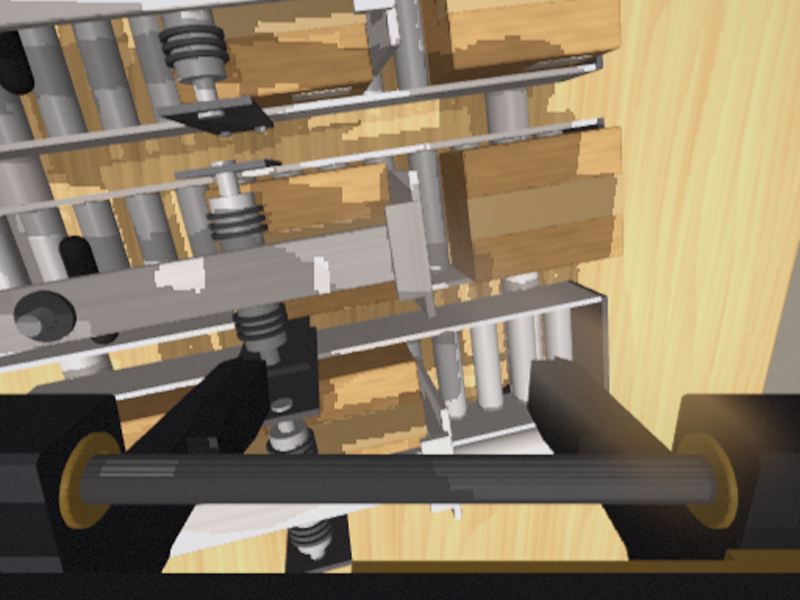

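Scene and side show the right-hand lane (scene ~(405,390), bare rollers up to the end stop) is empty; its lever is the one at scene (360,270)–(395,355). The wrist view agrees: the bottom lane has no carton at the far end. Next, I'll crop in on the paddle.

```bash
python3 - <<'E'
import cv2,numpy as np
a=cv2.imread('pics/scene0.png');b=cv2.imread('pics/side0.png')
A=cv2.resize(a[220:460,300:560],None,fx=2,fy=2,interpolation=cv2.INTER_CUBIC)
A=cv2.resize(a[240:390,300:400],(400,600),interpolation=cv2.INTER_CUBIC)
B=cv2.resize(b[250:400,370:470],(400,600),interpolation=cv2.INTER_CUBIC)
cv2.imwrite('pics/crop0.png',np.hstack([A,B]))
E
```

```text
(no output)
```

View pics/crop0.png

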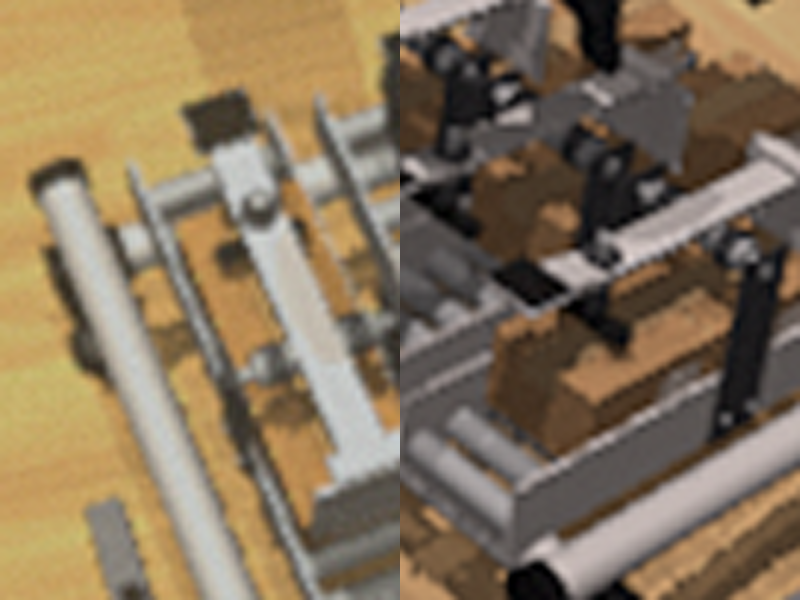

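```bash
cat > tri.py <<'E'
import numpy as np
from cell import cams
def ray(n,p):
    c=cams.calibration(n);u,v=(np.array(p)+.5)*.64-.5
    d=c['T'][:3,:3]@[(u-c['cx'])/c['fx'],-(v-c['cy'])/c['fy'],-1];return c['T'][:3,3],d/np.linalg.norm(d)
def plane(n,p,z):
    o,d=ray(n,p);return o+d*(z-o[2])/d[2]
def tri(a,b):
    (o,d),(p,e)=ray('scene',a),ray('side',b)
    s,t=np.linalg.lstsq(np.c_[d,-e],p-o,rcond=None)[0]
    A,B=o+s*d,p+t*e;return (A+B)/2,np.linalg.norm(A-B)
E
python3 - <<'E'
from tri import *
p=tri((354.5,270.2),(403.5,321));g=tri((388.7,357),(464,290))
print(p,plane('scene',(354.5,270.2),.228),plane('side',(403.5,321),.228));print(g,np.degrees(np.arctan2(*(g[0]-p[0])[1::-1])))
E
```

```text
(array([ 0.50805384, -0.1030057 ,  0.22530266]), np.float64(0.0006938894929873223)) [ 0.509806   -0.10293387  0.228     ] [ 0.50655597 -0.1056633   0.228     ]
(array([ 0.69265997, -0.07503026,  0.18190826]), np.float64(0.015275643324050856)) 8.617108523988371
```

```bash
python3 -m creep '[[0,0,-30,0,0,0],[0,0,-60,0,0,0],[-30,20,-60,0,0,0],[-60,40,-60,0,0,0],[-90,60,-60,0,0,0],[-120,80,-60,0,0,0],[-150,95,-60,0,0,0],[-170,104,-60,0,0,0],[-170,104,-50,0,0,0],[-170,104,-40,0,0,0],[-170,104,-30,0,0,0],[-170,104,-30,0,0,0],[-170,104,-30,0,0,0]]' 0 20
python3 - <<'E'
from cell import readout,cams
import cv2,numpy as np
s=readout.observe();print(s['time'],s['tool_pos'],s['ft_force'],s['gripper_width'])
r=[]
w=cams.camera('wrist')[:,:,::-1]
for n,(x,y) in dict(scene=(190,140),side=(215,150)).items():
    im=cams.camera(n)[:,:,::-1]
    r.append(cv2.resize(im[y:y+100,x:x+100],(400,400),interpolation=cv2.INTER_CUBIC))
cv2.imwrite('pics/c1.png',np.hstack(r));cv2.imwrite('pics/w1.png',w)
E
```

```text
time: 1.45
tool_pos: [0.5047, -0.1035, 0.2669]
eef_rot: [[1.0, 0.001, -0.004], [0.001, -1.0, 0.001], [-0.004, -0.001, -1.0]]
ft_force: [0.2, 0.8, -0.3]
gripper_width: 0.005
1.45 [ 0.50472615 -0.10347667  0.26690618] [ 0.22743146  0.83663133 -0.3005561 ] 0.004623914512731821
```

View pics/c1.png

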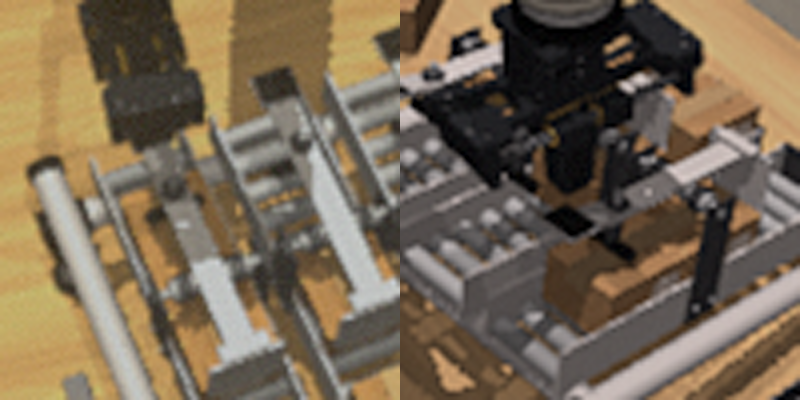

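View pics/w1.png

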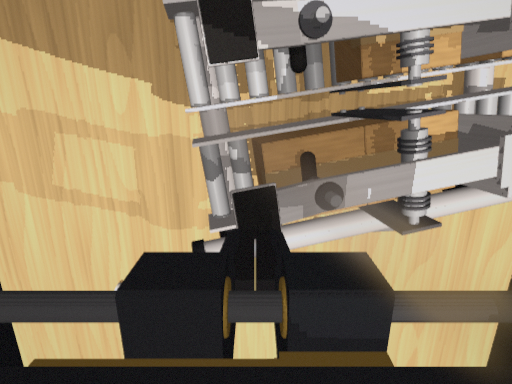

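Crops show the closed fingertips above the empty lane's paddle (side: paddle at (568,222), tip at (572,190)); the wrist shows the paddle's upper edge at x 234–278, y 187–191, just beyond the fingers.  I'll compare this with the projection.

```bash
python3 - <<'E'
from cell import readout,cams
import numpy as np
s=readout.observe();c=cams.calibration('wrist')
T=np.eye(4);T[:3,:3]=s['eef_rot'];T[:3,3]=s['tool_pos'];W=T@c['tool_from_camera']
y=np.radians(8.6);d=np.array([np.cos(y),np.sin(y),0]);l=np.array([-d[1],d[0],0]);P=np.array([.508,-.104,.228])
dx=d*np.cos(.18)-np.array([0,0,np.sin(.18)])
def proj(p):
    q=np.linalg.inv(W)@np.r_[p,1];return np.round([c['cx']+c['fx']*q[0]/-q[2],c['cy']-c['fy']*q[1]/-q[2]],1)
print('tcp',proj(s['tool_pos']))
for m,hx,hy in((0,.015,.018),(0,.018,.015),(1,.015,.018)):
  for a,b in((-1,1),(1,1),(1,-1),(-1,-1)): print(m,hx,a,b,proj(P+a*hx*dx+b*hy*l+m*.11*l))
# corner reading of the far (left) edge, and its mean, back to world at z .228
for u in ((234,191),(278,187)):
  r=W[:3,:3]@[(u[0]-c['cx'])/c['fx'],-(u[1]-c['cy'])/c['fy'],-1];o=W[:3,3];print(o+r*(.228-o[2])/r[2])
E
```

```text
tcp [253.7 245.3]
0 0.015 -1 1 [231.2 195.9]
0 0.015 1 1 [276.7 186.9]
0 0.015 1 -1 [283.5 237.1]
0 0.015 -1 -1 [240.4 246.6]
0 0.018 -1 1 [227.3 201.3]
0 0.018 1 1 [281.8 190.4]
0 0.018 1 -1 [287.2 232.2]
0 0.018 -1 -1 [235.2 243.6]
1 0.015 -1 1 [195.8   1.2]
1 0.015 1 1 [250.9  -5. ]
1 0.015 1 -1 [260.4  65.3]
1 0.015 -1 -1 [208.8  72.8]
[ 0.49237745 -0.08595117  0.228     ]
[ 0.52049805 -0.08325127  0.228     ]
```

```bash
python3 -m creep '[[1,-1,20,0,0,0],[1,-1,34,0,0,0],[1,-1,42,0,0,0],[0,-1,50,0,0,0],[-1,0,58,0,0,0],[-2,0,66,0,0,0],[-3,0,72,0,0,0],[-4,0,76,0,0,0],[-4,0,77,0,0,0],[-4,0,77,0,0,0],[-4,0,77,0,0,0],[-4,0,77,0,0,0],[-4,0,77,0,0,0],[-4,0,77,0,0,0],[-4,0,77,0,0,0],[-4,0,77,0,0,0]]'
python3 - <<'E'
from cell import readout,cams
import cv2,numpy as np
r=[]
for n,(x,y) in dict(scene=(190,150),side=(215,150)).items():
    im=cams.camera(n)[:,:,::-1]
    r.append(cv2.resize(im[y:y+150,x:x+130],(390,450),interpolation=cv2.INTER_CUBIC))
cv2.imwrite('pics/c2.png',np.hstack(r))
E
```

```text
time: 3.2
tool_pos: [0.5017, -0.1041, 0.1922]
eef_rot: [[1.0, 0.0, 0.001], [0.0, -1.0, -0.001], [0.001, 0.001, -1.0]]
ft_force: [-2.6, 0.5, 6.3]
gripper_width: 0.009
```

View pics/c2.png

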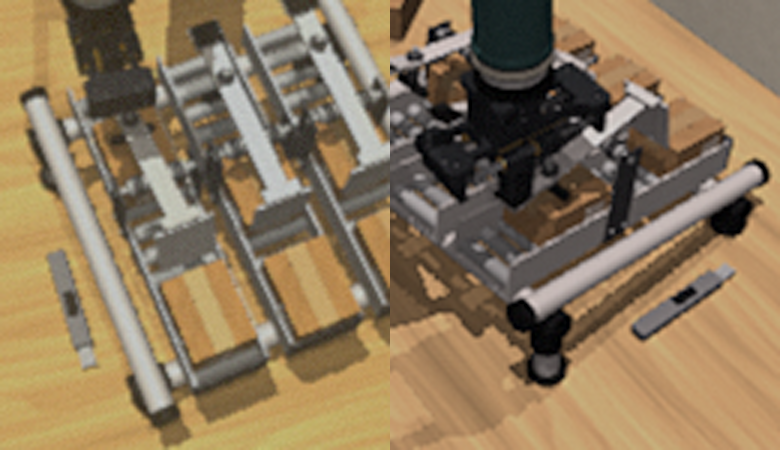

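Gate is up and the front carton is in the pick area (scene crop ~(210,310)), possibly still about a centimetre short of the stop compared with its neighbour. I'll hold longer and press slightly further.

```bash
python3 -m creep '[[0,0,1,0,0,0],[0,0,2,0,0,0],[0,0,2,0,0,0],[0,0,2,0,0,0],[0,0,2,0,0,0],[0,0,2,0,0,0],[0,0,2,0,0,0],[0,0,2,0,0,0],[0,0,2,0,0,0],[0,0,2,0,0,0],[0,0,2,0,0,0],[0,0,2,0,0,0],[0,0,2,0,0,0],[0,0,2,0,0,0],[0,0,2,0,0,0]]'
python3 - <<'E'
from cell import readout,cams
import cv2,numpy as np
im=cams.camera('scene')[:,:,::-1]
cv2.imwrite('pics/c3.png',cv2.resize(im[190:300,220:370],(750,550),interpolation=cv2.INTER_CUBIC))
E
```

```text
time: 4.8
tool_pos: [0.5017, -0.1041, 0.1908]
eef_rot: [[1.0, 0.0, 0.001], [0.0, -1.0, -0.001], [0.001, 0.001, -1.0]]
ft_force: [-3.0, 1.1, 7.0]
gripper_width: 0.008
```

View pics/c3.png

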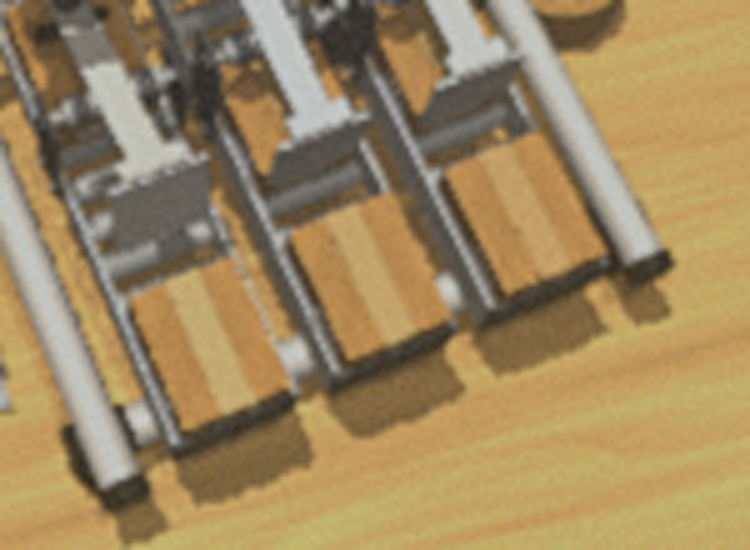

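The carton now sits against the end stop like both neighbours (front edges at (185,440), (345,372), (500,305)), with the gate still raised and 7 N on the fingertips. Releasing.

```bash
python3 -m creep '[[1,0,-6,0,0,0],[2,0,-12,0,0,0],[3,0,-18,0,0,0],[4,0,-24,0,0,0],[4,0,-30,0,0,0],[4,0,-36,0,0,0],[4,0,-44,0,0,0],[4,0,-60,0,0,0],[4,0,-85,0,0,0],[-20,0,-110,0,0,0],[-60,0,-120,0,0,0],[-80,0,-120,0,0,0],[-80,0,-120,0,0,0],[-80,0,-120,0,0,0],[-80,0,-120,0,0,0],[-80,0,-120,0,0,0],[-80,0,-120,0,0,0],[-80,0,-120,0,0,0],[-80,0,-120,0,0,0],[-80,0,-120,0,0,0]]'
python3 -m creep '[[0,0,0,0,0,0],[0,0,0,0,0,0],[0,0,0,0,0,0],[0,0,0,0,0,0],[0,0,0,0,0,0],[0,0,0,0,0,0],[0,0,0,0,0,0],[0,0,0,0,0,0],[0,0,0,0,0,0],[0,0,0,0,0,0]]'
python3 - <<'E'
from cell import readout,cams
import cv2,numpy as np
r=[]
for n,(x,y) in dict(scene=(190,150),side=(215,140)).items():
    im=cams.camera(n)[:,:,::-1]
    r.append(cv2.resize(im[y:y+150,x:x+100],(400,600),interpolation=cv2.INTER_CUBIC))
cv2.imwrite('pics/c4.png',np.hstack(r))
E
```

```text
time: 6.85
tool_pos: [0.4217, -0.104, 0.3106]
eef_rot: [[1.0, 0.001, 0.001], [0.001, -1.0, -0.0], [0.001, 0.0, -1.0]]
ft_force: [-0.1, -0.2, 0.6]
gripper_width: 0.005
time: 7.85
tool_pos: [0.4217, -0.104, 0.3106]
eef_rot: [[1.0, 0.001, 0.001], [0.001, -1.0, -0.001], [0.001, 0.001, -1.0]]
ft_force: [-0.0, 0.5, -0.5]
gripper_width: 0.004
```

View pics/c4.png

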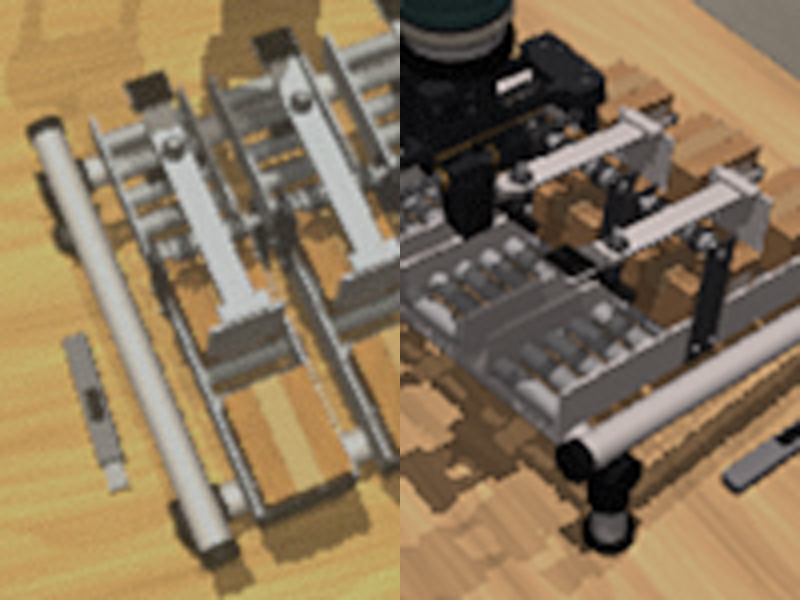

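Lever is back at rest level with its neighbour, the gate is down, the first carton is at the stop, and the next carton is up behind the gate with the queue rollers bare. I'll let it settle briefly and hand in.

```bash
python3 -m creep '[[0,0,0,0,0,0],[0,0,0,0,0,0],[0,0,0,0,0,0],[0,0,0,0,0,0],[0,0,0,0,0,0],[0,0,0,0,0,0],[0,0,0,0,0,0],[0,0,0,0,0,0],[0,0,0,0,0,0],[0,0,0,0,0,0]]' && python3 -c "
from cell import sign_off
print(sign_off())"
```

```text
time: 8.95
tool_pos: [0.4217, -0.104, 0.3106]
eef_rot: [[1.0, 0.001, 0.001], [0.001, -1.0, -0.001], [0.001, 0.001, -1.0]]
ft_force: [0.4, 0.1, -0.5]
gripper_width: 0.008
the job is handed in; nothing more can be done
None
```

I handed the job in at about 9 s of the 32 s allowed; sign-off gives no verdict, so the result below rests on my own checks.

- **Press:** The right-hand lane was the empty one. I pressed its paddle down 37 mm with closed fingertips (7 N on the tool, about fully down). It stayed down until the scene camera showed the front carton level at the end stop with those in the two neighbouring lanes. At the first look, about 1 s into the press, that carton was still roughly 1 cm short, so I held on and pressed 2 mm further.
- **Release:** I let the paddle up slowly and drew the arm clear. The last pictures show the lever back at rest and the gate down. The first carton was at the stop and the next one had moved up behind the gate. The middle lane and the cutter looked unmoved.
- **Force and clearance:** The force on the tool had returned to about zero, so the robot was touching nothing.

I judged the next carton's distance from the gate, and that all levers were at rest, by eye from those pictures. The left lane and the other bench items were not in the last crops, so I did not check them closely at the end.

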